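# Putting the foot patterns back in their moulds

### The arm

A 7-joint arm with a two-finger parallel gripper is mounted at the origin on the work surface. World frame = base frame: x ahead of the robot, y to its left, z up, the work surface at z = 0. Lengths are in m, angles in rad, forces in N, time in s.
With the tool pointing down it reaches from about 0.425 to 1.025 m from the base axis. Payload 9.4 kg.
Tool frame: the origin (TCP) lies midway between the tips of the shut fingers; the grasp point (between the pads) lies 19 mm behind it; z points along the fingers, y is the direction in which the jaws open and shut (so a half turn about z gives the same grasp; the last joint's range is limited). The gripper opens to 85 mm and grips with 20 to 120 N. Pads are 22 mm wide; open, the fingers measure 114 mm over their backs; the gripper's body (76 mm by 85 mm) begins 54 mm behind the grasp point. The pads swing forward as they close: fully open they stand 13 mm farther back than shut.
Start: joints at [1.174, 0.599, -0.003, 1.599, 0.002, 0.943, -0.08], TCP at [0.228, -0.688, 0.231] pointing down, gripper open.
Joint ranges: [-2.57, 2.57], [-0.35, 1.97], [-1.29, 1.29], [0.11, 2.56], [-1.05, 4.19], [0.11, 1.86], [-2.63, 2.63]. Speed limits (rad/s): [2.22, 2.22, 3.01, 3.01, 3.14, 3.14, 3.14].

### API

Orientations are given as [roll, pitch, yaw] about the fixed x, y, z axes, in that order (R = Rz(yaw) Ry(pitch) Rx(roll)).
In Python, from cell import read_state, read_camera, close_job gives the robot as it stands.
- The arm moves only by the tool play_rows, never from a script. Its argument "deltas" is a list of rows, each a list of 7 numbers: the turn, a rotation vector about the world's x, y, z in rad, then the shift along the world's x, y, z in mm, then the closure in counts, from 0 (fully open) to 255 (shut). A call has 1 to 20 rows; each row is the pose to reach, as a shift and turn from the pose commanded when the call began; what a row does not reach only later rows make up. A row lasts 1/12 s, in which the tool goes at most 41.7 mm and 7.16 degrees, less where a joint would pass 70% of its speed; a pose out of reach is approached as far as the arm can. A call with a gripper value outside its range is refused whole. The fingers move at their own pace and stop on an object; the grip force is fixed at half the most. Time passes only in rows, so rows that repeat a pose let the fingers close. It gives the time, the measured TCP pose, the force and the opening at its end, in the units of the state.
- read_state(): the state, without advancing time (a new reading comes with each control period).
- read_camera(name): name is "scene" or "top" or "wrist"; returns a dict with "image" (480x640x3 uint8, red, green, blue), "mtx" (3x3 intrinsics, pixels), "rvec" (rotation vector, rad) and "tvec" (3), from world to camera coordinates, as OpenCV has them. Camera axes: x right, y down, z forward; pixel columns grow to the right and rows downward; lengths in m; the calibration is good to about 2 mm. A picture is of the moment at which its call begins. There is no depth.
- close_job(): hands the job in, once; it reports no verdict.
The state is a dict: "clock": time; "q": joint angles; "qd": joint speeds; "joint_efforts": joint torques, N m; "ee_pos": TCP position; "ee_rot": TCP orientation; "ft_force": force on the tool from outside, world axes, zero at the start; "ft_torque": the same for the moment, N m; "finger_gap": opening from 0.0 (shut) to 1.0 (fully open).
Only numpy, scipy, OpenCV 4.12 (cv2) and the standard library are available. Lean on these libraries where they do the work, as an engineer would, in place of code of your own. Each camera call takes 0.05 s, during which the arm holds its last target.

### The job

Get the moulds ready for storage so that the rubber keeps its shape: put each of the four white plaster foot patterns back into its own mould (large round, small round, square and six-sided), dowel up and fully down so that its flat top is flush with the mould's face. Lower them in rather than dropping them, since plaster chips. Leave the two dark grey cement castings standing where they are.

Things in the scene. Friction and masses are not known exactly. Their poses are not given: they have to be found in the camera images.
- pattern_large_mid (a point): White plaster pattern of a furniture foot, round, 66 mm across at the top and 40 mm at the underside, standing narrow end down. Body 45 mm high with a flat top; a round beech dowel, 14 mm thick and 32 mm tall, stands up from its middle: hold it by that. Point: on the axis 38 mm above the underside, 7 mm below the flat top; z up along the dowel. About 150 g.
- pattern_small_mid (a point): White plaster pattern of a furniture foot, round, 44 mm across at the top and 27 mm at the underside, standing narrow end down. Body 45 mm high with a flat top; a round beech dowel, 14 mm thick and 32 mm tall, stands up from its middle: hold it by that. Point: on the axis 38 mm above the underside, 7 mm below the flat top; z up along the dowel. About 75 g.
- pattern_square_mid (a point): White plaster pattern of a furniture foot, square in plan, 52 mm across the flats at the top and 34 mm at the underside, standing narrow end down. Body 45 mm high with a flat top; a round beech dowel, 14 mm thick and 32 mm tall, stands up from its middle: hold it by that. Point: on the axis 38 mm above the underside, 7 mm below the flat top; z up along the dowel; its x and y axes are square to its sides; a quarter turn looks the same. About 120 g.
- pattern_six_mid (a point): White plaster pattern of a furniture foot, hexagonal in plan, 54 mm across the flats at the top and 34 mm at the underside, standing narrow end down. Body 45 mm high with a flat top; a round beech dowel, 14 mm thick and 32 mm tall, stands up from its middle: hold it by that. Point: on the axis 38 mm above the underside, 7 mm below the flat top; z up along the dowel; its x axis is square to one of its flats; a sixth of a turn looks the same. About 120 g.
- mould_large_mouth (a point): Pink rubber mould in a plywood case, 106 x 106 x 60 mm high, fixed, with an open-topped round cavity, 74 mm across at the mouth and 48 mm at the bottom, 45 mm deep, tapering evenly, 4 mm clear all round the large round pattern. Point: centre of the mouth, level with the mould's top face; z up.
- mould_small_mouth (a point): Pink rubber mould in a plywood case, 106 x 106 x 60 mm high, fixed, with an open-topped round cavity, 52 mm across at the mouth and 35 mm at the bottom, 45 mm deep, tapering evenly, 4 mm clear all round the small round pattern. Point: centre of the mouth, level with the mould's top face; z up.
- mould_square_mouth (a point): Pink rubber mould in a plywood case, 106 x 106 x 60 mm high, fixed, with an open-topped square cavity, 60 mm wide at the mouth and 42 mm at the bottom, 45 mm deep, tapering evenly, 4 mm clear all round the square pattern. Point: centre of the mouth, level with the mould's top face; z up; its x and y axes are square to the sides of the cavity; a quarter turn looks the same.
- mould_six_mouth (a point): Pink rubber mould in a plywood case, 106 x 106 x 60 mm high, fixed, with an open-topped six-sided cavity, 62 mm across the flats at the mouth and 42 mm at the bottom, 45 mm deep, tapering evenly, 4 mm clear all round the six-sided pattern. Point: centre of the mouth, level with the mould's top face; z up; its x axis is square to one of the flats of the cavity; a sixth of a turn looks the same.
- grey_large_mid (a point): Dark grey cement casting of a furniture foot, the same shape and size as the white large round pattern (round, 66 mm across at the top and 40 mm at the underside; dowel and this point as there), about 240 g, standing on the bench. Not to be moved.
- grey_square_mid (a point): Dark grey cement casting of a furniture foot, the same shape and size as the white square pattern (square in plan, 52 mm across the flats at the top and 34 mm at the underside; dowel and this point as there), about 190 g, standing on the bench. Not to be moved.
There are look-alikes about, which are no part of the job. What is shaped like the part that bears grey_square_mid but orange is not meant. Leave any yellow look-alike of the part that bears mould_six_mouth alone.

How it is judged:
By the outcome, as a careful person would: the job done as asked, in the order asked, and still so for the second after the job is handed in, with the robot touching nothing.
It also fails if it takes over 104 s, if anything falls off the work surface, if the arm or the gripper's body presses on something with over 40 N, if the wrist force passes 120 N, or if a joint passes its speed limit or range.

## Working session

There is one attempt and no reset: what is moved stays moved. The work goes in short steps, Python scripts to look and compute and a tool call to move; the robot and the scene stay as the last step left them, time stands still between calls to the robot, and variables do not carry over. Pictures are saved under pics/ and viewed, and the job is handed in when it is done.

Besides the shell and the picture viewer there is one more tool, called after ">>>" as name([rows], argument=value, ...), one row to a line, values as JSON. play_rows: Moves the arm, as the interface text tells. Its arguments: {"type":"object","properties":{"deltas":{"type":"array"}},"required":["deltas"]}

```bash
mkdir -p pics; ls; python3 - <<'E'
from cell import *
import cv2,pickle
for n in ["scene","top","wrist"]:
    d=read_camera(n); cv2.imwrite(f"pics/{n}0.png",d["image"][:,:,::-1]); pickle.dump(d,open(f"{n}0.pkl","wb"))
    print(n,d["mtx"].tolist(),d["rvec"],d["tvec"])
print(read_state())
E
```

```text
pics
scene [[574.2886527592254, 0.0, 323.7582225037208], [0.0, 574.2886527592254, 235.08395212388533], [0.0, 0.0, 1.0]] [ 1.18338622  2.49953919 -0.79497178] [ 0.34780376 -0.28135854  1.38520119]
top [[517.3479332367478, 0.0, 323.39053177962455], [0.0, 517.3479332367478, 240.54191692318], [0.0, 0.0, 1.0]] [ 2.00284988 -2.21758229  0.23600141] [0.01945878 0.55034323 0.94630377]
wrist [[404.7303321049744, 0.0, 317.43505842350123], [0.0, 404.7303321049744, 242.9921660592357], [0.0, 0.0, 1.0]] [-2.3265748   1.67971869  0.27469421] [-0.72354092 -0.04213678  0.38083727]
{'clock': 0.15, 'q': array([ 1.17427024,  0.59994064, -0.00249224,  1.5999403 ,  0.00183772,
        0.94289607, -0.079806  ]), 'qd': array([-0.00223077, -0.00144693, -0.00026455, -0.00167354,  0.00014674,
        0.00106635, -0.0003749 ]), 'joint_efforts': array([ 2.72165547e-03, -7.77002621e+01,  1.56669963e+00, -2.58240044e+01,
        1.25333027e-02,  6.81003265e-03, -1.11684281e-05]), 'ee_pos': array([ 0.22778509, -0.68792044,  0.23061868]), 'ee_rot': array([-3.14042051e+00,  1.72813913e-04,  3.19858481e-01]), 'ft_force': array([-1.12236049,  0.94245902,  0.7974151 ]), 'ft_torque': array([-0.02210882,  0.00124802, -0.02219798]), 'finger_gap': 1.0008988850756608}
```

View pics/top0.png

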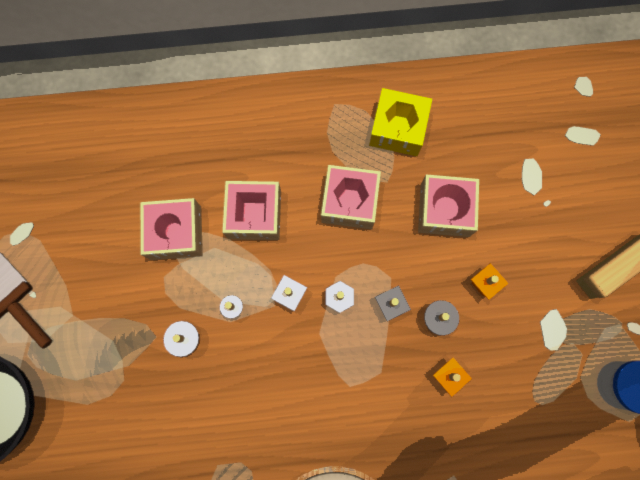

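View pics/scene0.png

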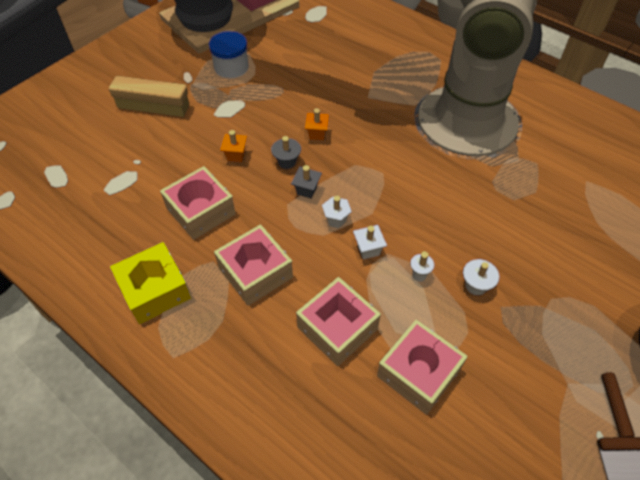

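View pics/wrist0.png

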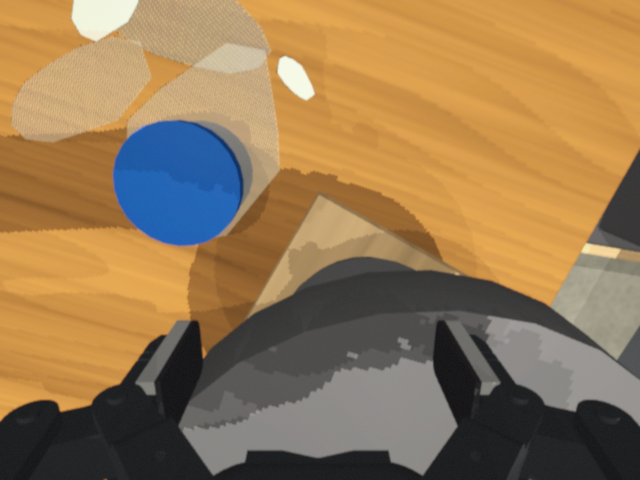

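```bash
python3 - <<'E'
import cv2
im=cv2.imread("pics/top0.png")
c=im[160:270,130:290]; cv2.imwrite("pics/c1.png",cv2.resize(c,None,fx=5,fy=5,interpolation=cv2.INTER_NEAREST))
c=im[85:250,310:490]; cv2.imwrite("pics/c2.png",cv2.resize(c,None,fx=3.6,fy=3.6,interpolation=cv2.INTER_NEAREST))
c=im[265:365,150:360]; cv2.imwrite("pics/c3.png",cv2.resize(c,None,fx=3.8,fy=3.8,interpolation=cv2.INTER_NEAREST))
E
```

```text
(no output)
```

View pics/c1.png

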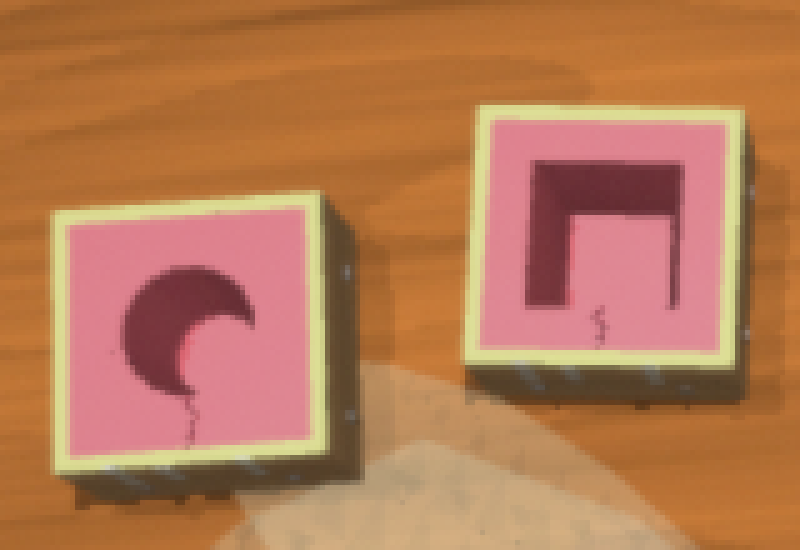

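View pics/c2.png

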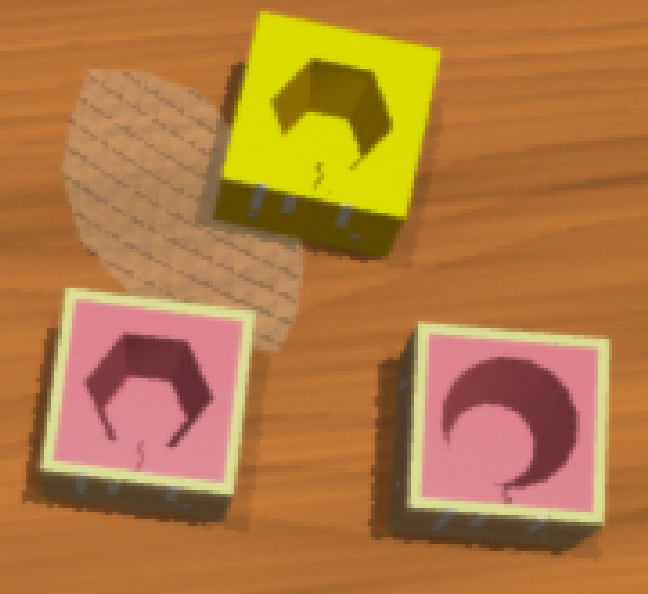

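View pics/c3.png

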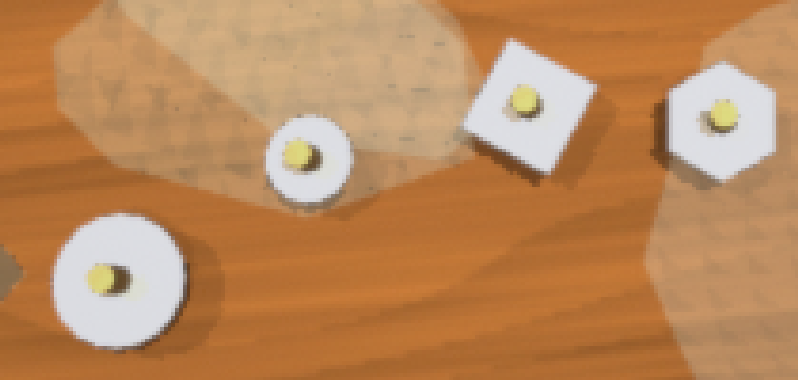

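```bash
cat > h.py <<'E'
import numpy as np,cv2
def proj(d,P): 
    return cv2.projectPoints(np.float64(P).reshape(-1,3),d["rvec"],d["tvec"],d["mtx"],None)[0].reshape(-1,2)
def back(d,uv,z):
    R=cv2.Rodrigues(d["rvec"])[0]; C=-R.T@np.ravel(d["tvec"])
    uv=np.float64(uv).reshape(-1,2)
    r=(np.c_[uv,np.ones(len(uv))]@np.linalg.inv(d["mtx"]).T)@R
    return (C+r*((z-C[2])/r[:,2])[:,None])[:,:2]
def rectify(d,cx,cy,half,z,s=4000):
    # image with x right, y up; s px per m
    n=int(2*half*s); ii,jj=np.meshgrid(np.arange(n),np.arange(n))
    X=cx-half+(ii+.5)/s; Y=cy+half-(jj+.5)/s
    uv=proj(d,np.c_[X.ravel(),Y.ravel(),np.full(X.size,z)]).astype(np.float32).reshape(n,n,2)
    return cv2.remap(d["image"],uv[...,0],uv[...,1],cv2.INTER_LINEAR)[:,:,::-1].copy()
E
cat > m.py <<'E'
from h import *; import pickle,sys
d=pickle.load(open("top0.pkl","rb"))
M=dict(small=(169,228),square=(252,208),six=(351,195),large=(451,204))
P=dict(large=(181,339),small=(231,306),square=(289,292),six=(340,297))
s=4000
tiles=[]
def edge_dbg(im,nm): tiles.append(cv2.resize(im,(200,200)))
for k,(u,v) in M.items():
    c=back(d,(u,v),.06)[0]; im=rectify(d,*c,.08,.06)
    h=cv2.cvtColor(im,cv2.COLOR_BGR2HSV).astype(int)
    pink=((h[...,0]>160)|(h[...,0]<4))&(h[...,2]>185)&(h[...,1]>60)
    rim=(h[...,0]>24)&(h[...,0]<36)&(h[...,2]>185)&(h[...,1]<170)
    m=((pink|rim)*255).astype(np.uint8); m=cv2.morphologyEx(m,cv2.MORPH_OPEN,np.ones((5,5)))
    cs,_=cv2.findContours(m,cv2.RETR_EXTERNAL,cv2.CHAIN_APPROX_NONE); ct=max(cs,key=cv2.contourArea)
    (a,b),(w,hh),ang=cv2.minAreaRect(ct)
    x=c[0]-.08+a/s; y=c[1]+.08-b/s
    print("mould",k,np.round([x,y],4),"size",w/s,hh/s,"yaw",-ang%90)
    cv2.drawContours(im,[np.intp(cv2.boxPoints(((a,b),(w,hh),ang)))],0,(255,0,0),2); tiles.append(cv2.resize(im,(400,400)))
for k,(u,v) in P.items():
    c=back(d,(u,v),.045)[0]; im=rectify(d,*c,.05,.045)
    h=cv2.cvtColor(im,cv2.COLOR_BGR2HSV).astype(int)
    wh=(h[...,1]<40)&(h[...,2]>190)
    m=(wh*255).astype(np.uint8); m=cv2.morphologyEx(m,cv2.MORPH_OPEN,np.ones((5,5)))
    cs,_=cv2.findContours(m,cv2.RETR_EXTERNAL,cv2.CHAIN_APPROX_NONE); ct=cv2.convexHull(max(cs,key=cv2.contourArea))
    if k=="square": (a,b),sz,ang=cv2.minAreaRect(ct)
    elif k=="six":
        best=None
        # support-function fit: widths at 3 normals
        p=ct.reshape(-1,2).astype(float)
        for t in np.arange(0,60,.5):
            W=[];
            for q in range(3):
                n=np.array([np.cos(np.radians(t+60*q)),np.sin(np.radians(t+60*q))]); pr=p@n; W.append((pr.max()-pr.min(),(pr.max()+pr.min())/2,n))
            S=sum(w[0] for w in W)
            if best is None or S<best[0]: best=(S,t,W)
        N=np.array([w[2] for w in best[2]]); a,b=np.linalg.lstsq(N,np.array([w[1] for w in best[2]]),rcond=None)[0]; sz=[w[0] for w in best[2]]; ang=best[1]
    else: (a,b),sz,ang=cv2.fitEllipse(ct)
    x=c[0]-.05+a/s; y=c[1]+.05-b/s
    # dowel top at z=.077
    du=proj(d,[[x,y,.077]])[0]
    print("pat",k,np.round([x,y],4),"size",np.round(np.array(sz)/s,4),"yaw",-ang%(60 if k=="six" else 90),"dowel px pred",du.round(1))
    cv2.drawContours(im,[ct],0,(255,0,0),2);tiles.append(cv2.resize(im,(400,400)))
t=np.vstack([np.hstack(tiles[:4]),np.hstack(tiles[4:])]); cv2.imwrite("pics/tiles.png",cv2.resize(t,(800,400)))
E
python3 m.py
```

```text
mould small [0.6096 0.264 ] size 0.10524274444580078 0.10465473937988282 yaw 88.71473336219788
mould square [0.6321 0.0996] size 0.105341064453125 0.10536266326904296 yaw 83.0797438621521
mould six [ 0.6401 -0.1002] size 0.10566661071777343 0.10540156555175781 yaw 76.37300682067871
mould large [ 0.6015 -0.2948] size 0.10525099182128907 0.10530698394775391 yaw 79.07719421386719
pat large [0.3916 0.2519] size [0.0645 0.065 ] yaw 65.52218627929688 dowel px pred [175.6 337.8]
pat small [0.4424 0.1533] size [0.0434 0.0438] yaw 24.952789306640625 dowel px pred [227.6 304.6]
pat square [0.4575 0.0405] size [0.0509 0.0518] yaw 55.967872619628906 dowel px pred [287.3 290.5]
pat six [ 0.44   -0.0565] size [0.0531 0.0534 0.0535] yaw 24.0 dowel px pred [340.  294.5]
```

View pics/tiles.png

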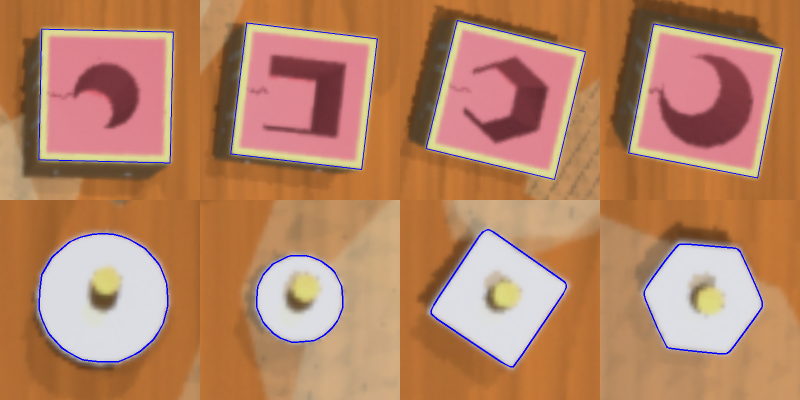

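```bash
python3 - <<'E'
from h import *; import pickle
dt=pickle.load(open("top0.pkl","rb"));ds=pickle.load(open("scene0.pkl","rb"))
M=dict(small=(.6096,.264,-1.3),square=(.6321,.0996,-6.9),six=(.6401,-.1002,-13.6),large=(.6015,-.2948,-10.9))
P=dict(large=(.3916,.2519,0),small=(.4424,.1533,0),square=(.4575,.0405,56),six=(.44,-.0565,24))
W=dict(small=(52,44),square=(60,52),six=(62,54),large=(74,66))
def shape(k,w):
    if k in("large","small"): n,r=40,w/2
    elif k=="square": n,r=4,w/2*2**.5
    else: n,r=6,w/2/np.cos(np.pi/6)
    t=np.arange(n)*2*np.pi/n+np.pi/n
    return r/1000*np.c_[np.cos(t),np.sin(t)]
for nm,d,f in(("top",dt,(slice(160,370),slice(130,490))),("scene",ds,(slice(140,420),slice(150,510)))):
    S=4; im=cv2.resize(d["image"][:,:,::-1],None,fx=S,fy=S,interpolation=cv2.INTER_CUBIC)
    for D,z,i in((M,.06,0),(P,.045,1)):
        for k,(x,y,a) in D.items():
            a=np.radians(a);R=np.array([[np.cos(a),-np.sin(a)],[np.sin(a),np.cos(a)]])
            p=shape(k,W[k][i])@R.T+[x,y]; q=(proj(d,np.c_[p,np.full(len(p),z)])+.5)*S
            cv2.polylines(im,[np.intp(q)],True,(0,255,0),1)
            if i==0:
                p=np.array([[53,53],[53,-53],[-53,-53],[-53,53]])/1000@R.T+[x,y]; q=(proj(d,np.c_[p,np.full(4,z)])+.5)*S
                cv2.polylines(im,[np.intp(q)],True,(255,0,0),1)
            else:
                q=(proj(d,[[x,y,.077]])[0]+.5)*S; cv2.circle(im,tuple(np.intp(q)),3,(0,0,255),-1)
    c=im[f[0].start*S:f[0].stop*S,f[1].start*S:f[1].stop*S]
    r=min(800/c.shape[1],600/c.shape[0])
    cv2.imwrite(f"pics/ov_{nm}.png",cv2.resize(c,None,fx=r,fy=r,interpolation=cv2.INTER_AREA))
E
```

```text
(no output)
```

View pics/ov_top.png

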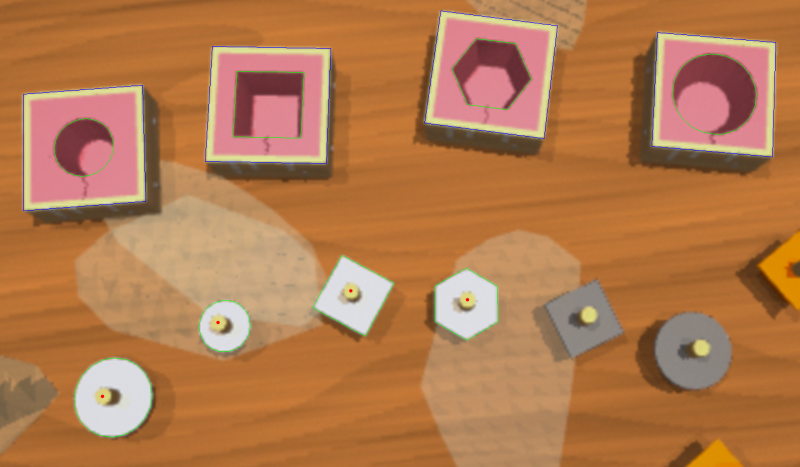

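View pics/ov_scene.png

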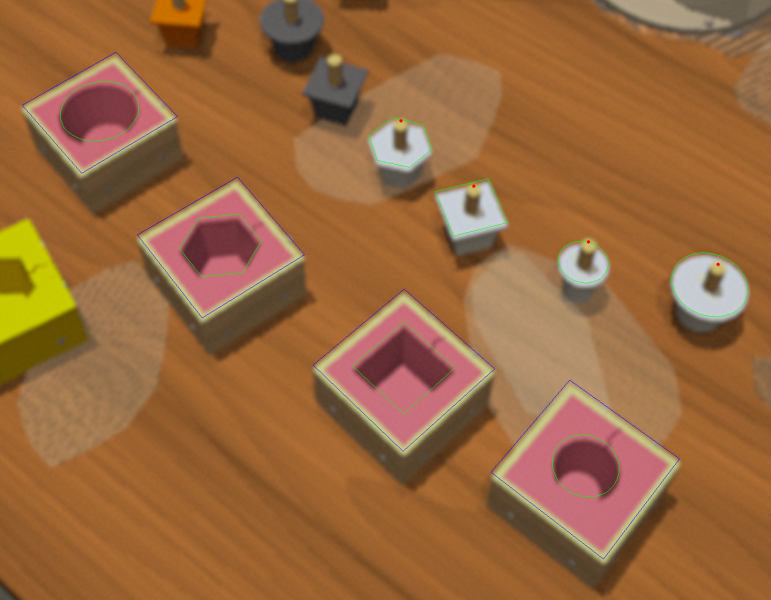

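The overlays show the outlines fitting the pink moulds and the white patterns in both views, to about 1 px in the top view. In the top view (px):
- **Large:** pattern (181,339), mould (451,204).
- **Small:** pattern (231,306), mould (169,228).
- **Square:** pattern (289,292), mould (252,208).
- **Six-sided:** pattern (340,297), mould (351,195).
- **Look-alikes left alone:** the yellow six-sided mould (402,121), the orange feet (489,282) and (452,377), and the grey castings (393,303) and (442,318). The target moulds are pink and the patterns white.

I'm starting with the large pattern.

>>> play_rows([
  [0,0,0,322,538,-20,120],
  [0,0,0,322,538,-20,120],
  [0,0,0,322,538,-20,120],
  [0,0,0,322,538,-20,120],
  [0,0,0,322,538,-20,120],
  [0,0,0,322,538,-20,120],
  [0,0,0,322,538,-20,120],
  [0,0,0,322,538,-20,120],
  [0,0,0,322,538,-20,120],
  [0,0,0,322,538,-20,120],
  [0,0,0,322,538,-20,120],
  [0,0,0,322,538,-20,120],
  [0,0,0,322,538,-20,120],
  [0,0,0,322,538,-20,120],
  [0,0,0,322,538,-20,120],
  [0,0,0,250,720,-50,120],
  [0,0,0,250,720,-50,120],
  [0,0,0,250,720,-50,120],
  [0,0,0,250,720,-50,120],
  [0,0,0,250,720,-50,120],
])

```text
clock: 1.82
ee_pos: [0.4763, 0.0344, 0.1808]
ee_rot: [-3.141, 0.001, 0.321]
ft_force: [0.6, -0.1, -0.1]
finger_gap: 0.526
```

>>> play_rows([
  [0,0,0,-86,220,-41,120],
  [0,0,0,-86,220,-41,120],
  [0,0,0,-86,220,-41,120],
  [0,0,0,-86,220,-41,120],
  [0,0,0,-86,220,-41,120],
  [0,0,0,-86,220,-41,120],
  [0,0,0,-86,220,-41,120],
  [0,0,0,-86,220,-41,120],
])

```text
clock: 2.48
ee_pos: [0.3909, 0.2536, 0.1399]
ee_rot: [-3.141, 0.001, 0.324]
ft_force: [1.0, -1.4, -0.5]
finger_gap: 0.532
```

```bash
cat > look.py <<'E'
import sys;from cell import *;from h import *
n,out=sys.argv[1:3]
d=read_camera(n);im=d["image"][:,:,::-1].copy()
import pickle;pickle.dump(d,open(out+".pkl","wb"))
cv2.imwrite(f"pics/{out}.png",im)
s=read_state();print(s["clock"],s["ee_pos"].round(4),s["ee_rot"].round(4),s["ft_force"].round(2),s["finger_gap"])
E
python3 look.py wrist w1
```

```text
2.5333 [0.3916 0.252  0.1401] [3.1411e+00 7.0000e-04 3.2170e-01] [ 0.46 -0.33 -0.77] 0.5328639496688223
```

View pics/w1.png

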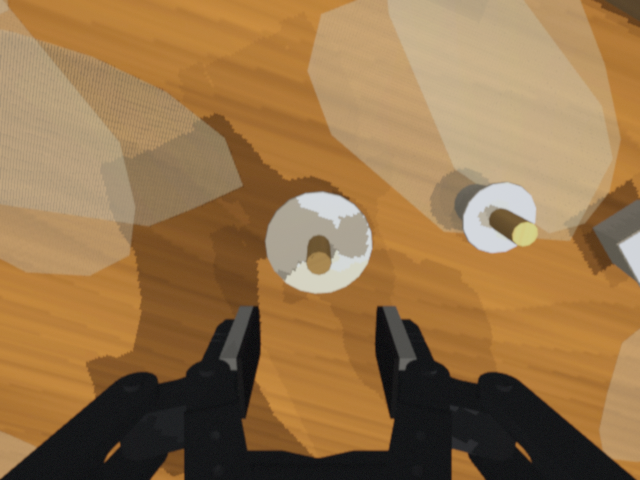

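The wrist view shows the large white pattern's dowel at (319,263), centred between the jaws, whose tips are at 250 and 386. Next I lower and grip.

>>> play_rows([
  [0,0,0,0,0,-30,120],
  [0,0,0,0,0,-60,120],
  [0,0,0,0,0,-80,120],
  [0,0,0,0,0,-90,120],
  [0,0,0,0,0,-90,120],
  [0,0,0,0,0,-90,255],
  [0,0,0,0,0,-90,255],
  [0,0,0,0,0,-90,255],
  [0,0,0,0,0,-90,255],
  [0,0,0,0,0,-90,255],
  [0,0,0,0,0,-90,255],
  [0,0,0,0,0,-90,255],
])

```text
clock: 3.53
ee_pos: [0.3923, 0.2519, 0.051]
ee_rot: [-3.141, -0.001, 0.32]
ft_force: [-0.1, -0.4, 7.7]
finger_gap: 0.143
```

>>> play_rows([
  [0,0,0,0,0,10,255],
  [0,0,0,0,0,30,255],
  [0,0,0,0,0,60,255],
  [0,0,0,0,0,95,255],
  [0,0,0,0,0,110,255],
  [0,0,0,0,0,110,255],
  [0,0,0,0,0,110,255],
])

```text
clock: 4.12
ee_pos: [0.3922, 0.252, 0.1611]
ee_rot: [-3.141, -0.002, 0.32]
ft_force: [0.5, -0.2, -1.9]
finger_gap: 0.137
```

```bash
python3 look.py scene s2; python3 look.py wrist w2; python3 -c "
import cv2;a=cv2.imread('pics/s2.png');b=cv2.imread('pics/w2.png')
cv2.imwrite('pics/sw2.png',cv2.resize(__import__('numpy').hstack([a[150:390,380:640],cv2.resize(b,(320,240))]),None,fx=1.37,fy=1.37))"
```

```text
4.1667 [0.3917 0.2517 0.1602] [-3.1414e+00 -3.0000e-04  3.2000e-01] [-0.28 -0.45 -1.46] 0.13969393583747028
4.2167 [0.3915 0.2515 0.1596] [3.1413e+00 1.0000e-03 3.2000e-01] [ 0.17  0.38 -1.45] 0.1396918137174663
```

View pics/sw2.png

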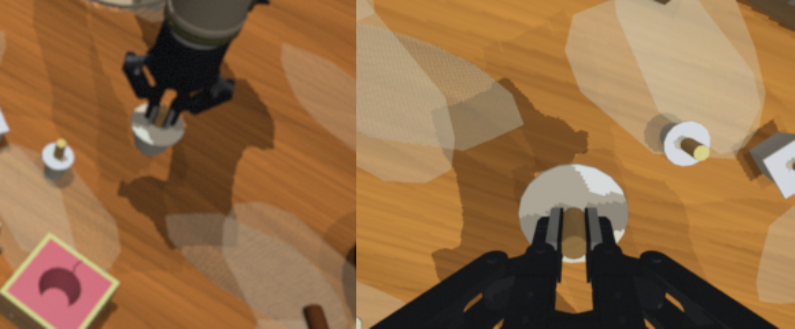

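>>> play_rows([
  [0,0,0,10,-26,5,255],
  [0,0,0,210,-547,10,255],
  [0,0,0,210,-547,10,255],
  [0,0,0,210,-547,10,255],
  [0,0,0,210,-547,10,255],
  [0,0,0,210,-547,10,255],
  [0,0,0,210,-547,10,255],
  [0,0,0,210,-547,10,255],
  [0,0,0,210,-547,10,255],
  [0,0,0,210,-547,10,255],
  [0,0,0,210,-547,10,255],
  [0,0,0,210,-547,10,255],
  [0,0,0,210,-547,10,255],
  [0,0,0,210,-547,10,255],
  [0,0,0,210,-547,10,255],
  [0,0,0,210,-547,10,255],
  [0,0,0,210,-547,-30,255],
  [0,0,0,210,-547,-30,255],
  [0,0,0,210,-547,-30,255],
])

```text
clock: 5.8
ee_pos: [0.5998, -0.2932, 0.1272]
ee_rot: [-3.136, 0.005, 0.321]
ft_force: [-0.3, 0.4, -0.8]
finger_gap: 0.141
```

```bash
python3 look.py wrist w3; python3 look.py scene s3; python3 -c "
import cv2;a=cv2.imread('pics/s3.png');b=cv2.imread('pics/w3.png')
cv2.imwrite('pics/sw3.png',__import__('numpy').hstack([cv2.resize(a[130:250,130:260],(433,400)),cv2.resize(b[200:480,200:440],(343,400))]))"
```

```text
5.85 [ 0.601  -0.2938  0.1291] [-3.1388e+00  2.8000e-03  3.2100e-01] [ 0.79 -0.02 -1.31] 0.14071171829448392
5.9 [ 0.6019 -0.2942  0.1304] [-3.1405e+00  9.0000e-04  3.2090e-01] [-0.03  0.06 -1.61] 0.1364606758739274
```

View pics/sw3.png

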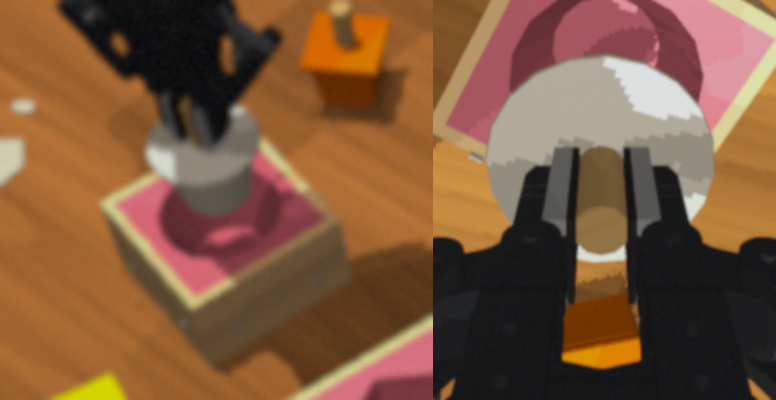

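The large pattern is held upright and its foot hangs over the large round cavity. I'm lowering it.

>>> play_rows([
  [0,0,0,0,0,-12,255],
  [0,0,0,0,0,-24,255],
  [0,0,0,0,0,-36,255],
  [0,0,0,0,0,-46,255],
  [0,0,0,0,0,-54,255],
  [0,0,0,0,0,-60,255],
  [0,0,0,0,0,-63,255],
  [0,0,0,0,0,-64,255],
  [0,0,0,0,0,-64.5,255],
  [0,0,0,0,0,-65,255],
  [0,0,0,0,0,-65,255],
])

```text
clock: 6.82
ee_pos: [0.6018, -0.295, 0.0662]
ee_rot: [-3.141, 0.0, 0.32]
ft_force: [-3.0, 2.5, 6.9]
finger_gap: 0.137
```

>>> play_rows([
  [0,0,0,0,0,0,255],
  [0,0,0,0,0,0,120],
  [0,0,0,0,0,0,120],
  [0,0,0,0,0,0,120],
  [0,0,0,0,0,0,120],
  [0,0,0,0,0,15,120],
  [0,0,0,0,0,40,120],
  [0,0,0,0,0,75,120],
  [0,0,0,0,0,85,120],
  [0,0,0,0,0,85,120],
])

```text
clock: 7.65
ee_pos: [0.6037, -0.2961, 0.1538]
ee_rot: [3.138, -0.004, 0.32]
ft_force: [-0.3, 0.1, -0.0]
finger_gap: 0.531
```

```bash
python3 look.py wrist w4; python3 look.py scene s4; python3 -c "
import cv2;a=cv2.imread('pics/s4.png');b=cv2.imread('pics/w4.png')
cv2.imwrite('pics/sw4.png',__import__('numpy').hstack([cv2.resize(a[130:250,130:260],(433,400)),cv2.resize(b[100:380,200:440],(343,400))]))"
```

```text
7.7 [ 0.6028 -0.2957  0.1518] [ 3.1395e+00 -2.4000e-03  3.1970e-01] [ 0.59 -0.36 -0.95] 0.5312975057825886
7.75 [ 0.602  -0.2953  0.1504] [ 3.1411e+00 -5.0000e-04  3.1980e-01] [0.59 0.5  0.05] 0.5308643547942804
```

View pics/sw4.png

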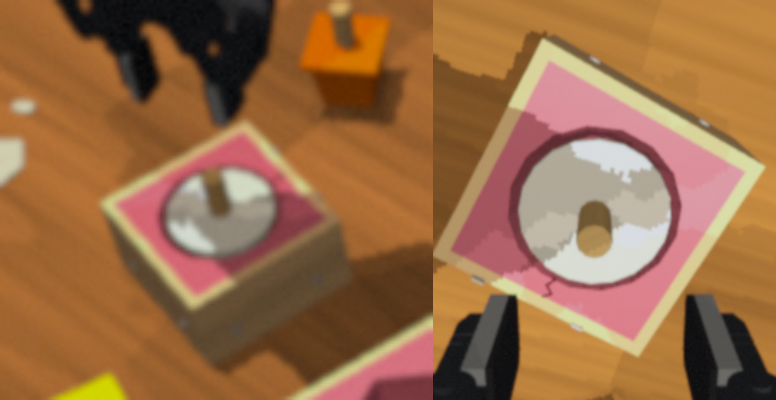

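The large pattern sits centred, with an even dark gap ring around (596,207) in the enlarged wrist crop, and looks flush. The small round pattern is next.

>>> play_rows([
  [0,0,0,-10,28,0,120],
  [0,0,0,-159,448,-10,120],
  [0,0,0,-159,448,-10,120],
  [0,0,0,-159,448,-10,120],
  [0,0,0,-159,448,-10,120],
  [0,0,0,-159,448,-10,120],
  [0,0,0,-159,448,-10,120],
  [0,0,0,-159,448,-10,120],
  [0,0,0,-159,448,-10,120],
  [0,0,0,-159,448,-10,120],
  [0,0,0,-159,448,-10,120],
  [0,0,0,-159,448,-10,120],
  [0,0,0,-159,448,-10,120],
  [0,0,0,-159,448,-10,120],
  [0,0,0,-159,448,-10,120],
  [0,0,0,-159,448,-10,120],
])

```text
clock: 9.08
ee_pos: [0.443, 0.1513, 0.1398]
ee_rot: [3.141, 0.001, 0.318]
ft_force: [0.3, -0.4, 0.2]
finger_gap: 0.528
```

```bash
python3 look.py wrist w5
```

```text
9.1333 [0.4432 0.1512 0.1399] [3.141e+00 8.000e-04 3.172e-01] [ 0.32 -0.6   0.4 ] 0.5306109566197496
```

View pics/w5.png

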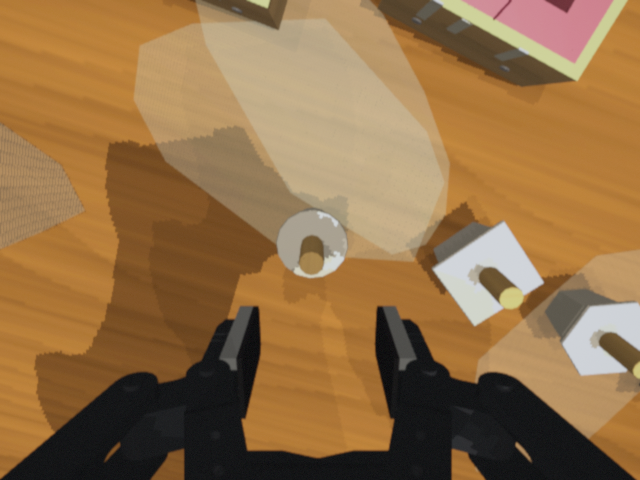

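Here the small pattern's dowel is at (311,257), about 6 px left of the jaw middle. That matches the 2 mm tracking lag, so I'll correct for it on the way down.

>>> play_rows([
  [0,0,0,0,0,-10,120],
  [0,0,0,0,0,-30,120],
  [0,0,0,0,0,-50,120],
])

```text
clock: 9.38
ee_pos: [0.444, 0.1515, 0.0902]
ee_rot: [3.142, -0.002, 0.317]
ft_force: [-0.9, 0.2, -0.9]
finger_gap: 0.53
```

>>> play_rows([
  [0,0,0,-1.5,2,-10,120],
  [0,0,0,-1.5,2,-25,120],
  [0,0,0,-1.5,2,-36,120],
  [0,0,0,-1.5,2,-40,120],
  [0,0,0,-1.5,2,-40,120],
  [0,0,0,-1.5,2,-40,120],
])

```text
clock: 9.88
ee_pos: [0.4416, 0.154, 0.0504]
ee_rot: [3.141, 0.0, 0.318]
ft_force: [0.1, -0.0, 0.7]
finger_gap: 0.53
```

>>> play_rows([
  [0,0,0,0.5,-0.5,0,255],
  [0,0,0,0.5,-0.5,0,255],
  [0,0,0,0.5,-0.5,0,255],
  [0,0,0,0.5,-0.5,0,255],
  [0,0,0,0.5,-0.5,0,255],
  [0,0,0,0.5,-0.5,0,255],
  [0,0,0,0.5,-0.5,0,255],
  [0,0,0,0.5,-0.5,10,255],
  [0,0,0,0.5,-0.5,30,255],
  [0,0,0,0.5,-0.5,60,255],
  [0,0,0,0.5,-0.5,90,255],
  [0,0,0,0.5,-0.5,105,255],
  [0,0,0,0.5,-0.5,105,255],
  [0,0,0,0.5,-0.5,105,255],
])

```text
clock: 11.05
ee_pos: [0.4423, 0.1545, 0.1563]
ee_rot: [-3.141, -0.003, 0.32]
ft_force: [-0.2, -0.1, -1.4]
finger_gap: 0.14
```

>>> play_rows([
  [0,0,0,20,13,5,255],
  [0,0,0,50,33,5,255],
  [0,0,0,85,56,5,255],
  [0,0,0,120,79,5,255],
  [0,0,0,150,99,5,255],
  [0,0,0,167,110.5,0,255],
  [0,0,0,167,110.5,-15,255],
  [0,0,0,167,110.5,-25,255],
  [0,0,0,167,110.5,-25,255],
  [0,0,0,167,110.5,-25,255],
  [0,0,0,167,110.5,-25,255],
])

```text
clock: 11.97
ee_pos: [0.6084, 0.2642, 0.1302]
ee_rot: [3.141, 0.001, 0.32]
ft_force: [0.2, 0.2, -0.5]
finger_gap: 0.139
```

```bash
python3 look.py wrist w6; python3 look.py scene s6; python3 -c "
import cv2;a=cv2.imread('pics/s6.png');b=cv2.imread('pics/w6.png')
cv2.imwrite('pics/sw6.png',__import__('numpy').hstack([cv2.resize(a[300:420,360:490],(433,400)),cv2.resize(b[100:380,200:440],(343,400))]))"
```

```text
12.0167 [0.6087 0.2643 0.1307] [ 3.1415 -0.      0.3195] [ 0.41  0.4  -0.36] 0.14153914206082283
12.0667 [0.6089 0.2645 0.131 ] [-3.1415e+00 -8.0000e-04  3.1950e-01] [ 0.2  -0.08 -1.59] 0.13908749482326285
```

View pics/sw6.png

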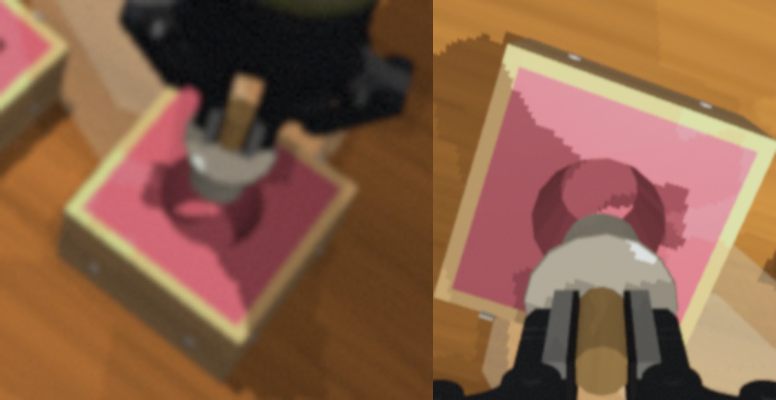

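The small pattern is held upright over the small round cavity. I'm lowering it.

>>> play_rows([
  [0,0,0,0.5,-0.5,-12,255],
  [0,0,0,0.5,-0.5,-24,255],
  [0,0,0,0.5,-0.5,-36,255],
  [0,0,0,0.5,-0.5,-46,255],
  [0,0,0,0.5,-0.5,-54,255],
  [0,0,0,0.5,-0.5,-60,255],
  [0,0,0,0.5,-0.5,-63,255],
  [0,0,0,0.5,-0.5,-64,255],
  [0,0,0,0.5,-0.5,-64.5,255],
  [0,0,0,0.5,-0.5,-65,255],
  [0,0,0,0.5,-0.5,-65,255],
])

```text
clock: 12.98
ee_pos: [0.6094, 0.2642, 0.0661]
ee_rot: [-3.142, -0.0, 0.32]
ft_force: [-2.8, -0.7, 7.1]
finger_gap: 0.14
```

Contact on the floor at the expected height. Releasing.

>>> play_rows([
  [0,0,0,0,0,0,255],
  [0,0,0,0,0,0,120],
  [0,0,0,0,0,0,120],
  [0,0,0,0,0,0,120],
  [0,0,0,0,0,0,120],
  [0,0,0,0,0,15,120],
  [0,0,0,0,0,40,120],
  [0,0,0,0,0,70,120],
  [0,0,0,0,0,85,120],
  [0,0,0,0,0,85,120],
  [0,0,0,0,0,85,120],
])

```text
clock: 13.9
ee_pos: [0.6099, 0.2645, 0.1511]
ee_rot: [-3.141, -0.002, 0.32]
ft_force: [-0.3, -0.0, -0.3]
finger_gap: 0.528
```

```bash
python3 look.py wrist w7; python3 look.py scene s7; python3 -c "
import cv2;a=cv2.imread('pics/s7.png');b=cv2.imread('pics/w7.png')
cv2.imwrite('pics/sw7.png',__import__('numpy').hstack([cv2.resize(a[300:420,360:490],(433,400)),cv2.resize(b[100:380,200:440],(343,400))]))"
```

```text
13.95 [0.6092 0.2642 0.15  ] [3.1416e+00 1.0000e-04 3.1990e-01] [-0.62  0.07 -0.23] 0.5294150323751691
14.0 [0.6089 0.264  0.1494] [3.1414e+00 1.3000e-03 3.1990e-01] [-0.74  0.14 -0.2 ] 0.5273716364707454
```

View pics/sw7.png

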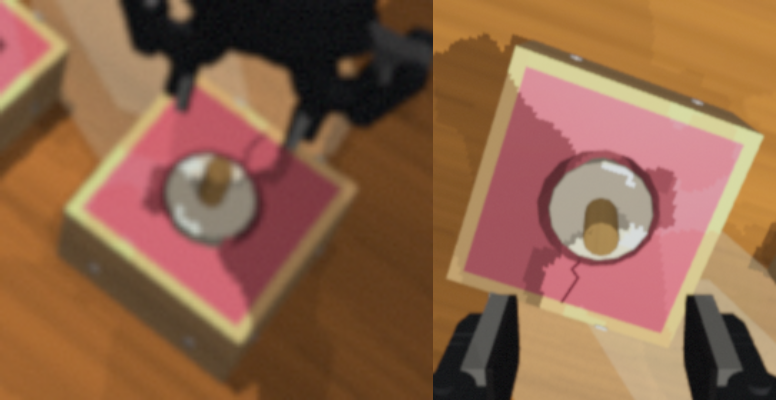

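The small pattern is seated, with an even ring around (602,208). Now the square one.

>>> play_rows([
  [0,0,0,-15,-22,0,120],
  [0,0,0,-37,-54,0,120],
  [0,0,0,-59,-87,0,120],
  [0,0,0,-81,-119,0,120],
  [0,0,0,-103,-151,0,120],
  [0,0,0,-125,-184,-5,120],
  [0,0,0,-142,-209,-10,120],
  [0,0,0,-152,-223.5,-10,120],
  [0,0,0,-152,-223.5,-10,120],
  [0,0,0,-152,-223.5,-10,120],
  [0,0,0,-152,-223.5,-10,120],
  [0,0,0,-152,-223.5,-10,120],
])

```text
clock: 15.0
ee_pos: [0.4582, 0.0418, 0.14]
ee_rot: [-3.141, -0.0, 0.321]
ft_force: [-0.5, -0.1, 0.0]
finger_gap: 0.527
```

```bash
python3 look.py wrist w8
```

```text
15.05 [0.4581 0.0418 0.14  ] [-3.1413e+00 -2.0000e-04  3.2120e-01] [ 0.63 -0.55  0.13] 0.5280477924696897
```

View pics/w8.png

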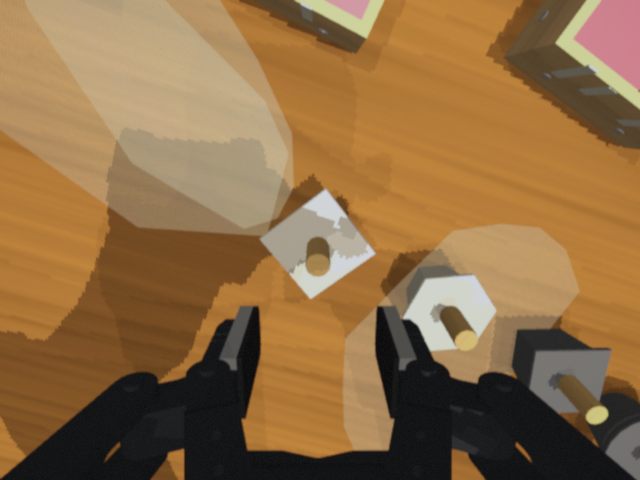

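The square pattern's dowel is at (318,257), centred between the jaws, and the six-sided one at (450,310) is clear of the right finger. I'm lowering and gripping.

>>> play_rows([
  [0,0,0,-0.5,-1,-20,120],
  [0,0,0,-0.5,-1,-45,120],
  [0,0,0,-0.5,-1,-70,120],
  [0,0,0,-0.5,-1,-84,120],
  [0,0,0,-0.5,-1,-90,120],
  [0,0,0,-0.5,-1,-90,120],
  [0,0,0,-0.5,-1,-90,120],
  [0,0,0,-0.5,-1,-90,255],
  [0,0,0,-0.5,-1,-90,255],
  [0,0,0,-0.5,-1,-90,255],
  [0,0,0,-0.5,-1,-90,255],
  [0,0,0,-0.5,-1,-90,255],
  [0,0,0,-0.5,-1,-90,255],
  [0,0,0,-0.5,-1,-90,255],
])

```text
clock: 16.22
ee_pos: [0.4575, 0.0399, 0.051]
ee_rot: [3.141, -0.002, 0.32]
ft_force: [-0.9, 1.0, 8.5]
finger_gap: 0.14
```

>>> play_rows([
  [0,0,0,0,0,10,255],
  [0,0,0,0,0,30,255],
  [0,0,0,0,0,60,255],
  [0,0,0,0,0,90,255],
  [0,0,0,0,0,105,255],
  [0,0,0.05,15,5,110,255],
  [0,0,0.14,40,14,110,255],
  [0,0,0.23,70,24,110,255],
  [0,0,0.32,105,36,110,255],
  [0,0,0.4,140,48,110,255],
  [0,0,0.45,165,56,105,255],
  [0,0,0.473,174.5,59.5,95,255],
  [0,0,0.473,174.5,59.5,80,255],
  [0,0,0.473,174.5,59.5,80,255],
  [0,0,0.473,174.5,59.5,80,255],
  [0,0,0.473,174.5,59.5,80,255],
])

```text
clock: 17.55
ee_pos: [0.6307, 0.0989, 0.1306]
ee_rot: [-3.141, 0.001, 0.792]
ft_force: [-0.3, 0.3, -1.6]
finger_gap: 0.138
```

```bash
python3 look.py wrist w9; python3 look.py scene s9; python3 -c "
import cv2;a=cv2.imread('pics/s9.png');b=cv2.imread('pics/w9.png')
cv2.imwrite('pics/sw9.png',__import__('numpy').hstack([cv2.resize(a[250:370,280:410],(433,400)),cv2.resize(b[100:380,200:440],(343,400))]))"
```

```text
17.6 [0.6311 0.099  0.131 ] [ 3.1413 -0.      0.7924] [ 0.59 -0.59 -0.53] 0.1357570143197937
17.65 [0.6313 0.0991 0.1312] [ 3.141e+00 -6.000e-04  7.925e-01] [ 0.12 -0.04 -1.25] 0.14289863096742536
```

View pics/sw9.png

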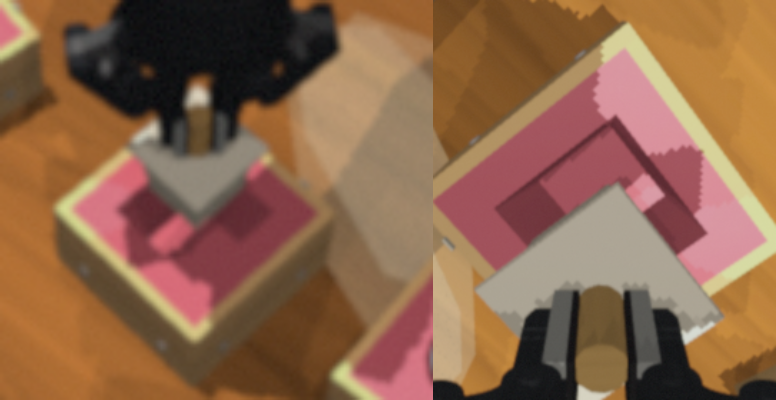

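The square pattern's edge slopes match the cavity's within about 1° (36.8° against 37.0°, and 52.4° against 51.8°). I'm lowering it.

>>> play_rows([
  [0,0,0,0.5,0.5,-12,255],
  [0,0,0,0.5,0.5,-24,255],
  [0,0,0,0.5,0.5,-36,255],
  [0,0,0,0.5,0.5,-46,255],
  [0,0,0,0.5,0.5,-54,255],
  [0,0,0,0.5,0.5,-60,255],
  [0,0,0,0.5,0.5,-63,255],
  [0,0,0,0.5,0.5,-64,255],
  [0,0,0,0.5,0.5,-64.5,255],
  [0,0,0,0.5,0.5,-65,255],
  [0,0,0,0.5,0.5,-65,255],
])

```text
clock: 18.57
ee_pos: [0.6316, 0.0999, 0.0662]
ee_rot: [-3.142, 0.0, 0.793]
ft_force: [-3.4, -0.5, 7.9]
finger_gap: 0.145
```

>>> play_rows([
  [0,0,0,0,0,0,255],
  [0,0,0,0,0,0,120],
  [0,0,0,0,0,0,120],
  [0,0,0,0,0,0,120],
  [0,0,0,0,0,0,120],
  [0,0,0,0,0,15,120],
  [0,0,0,0,0,40,120],
  [0,0,0,0,0,70,120],
  [0,0,0,0,0,85,120],
  [0,0,0,0,0,85,120],
  [0,0,0,0,0,85,120],
])

```text
clock: 19.48
ee_pos: [0.6324, 0.0998, 0.1511]
ee_rot: [3.14, -0.002, 0.793]
ft_force: [-0.4, -0.3, -0.1]
finger_gap: 0.527
```

```bash
python3 look.py wrist w10; python3 look.py scene s10; python3 -c "
import cv2;a=cv2.imread('pics/s10.png');b=cv2.imread('pics/w10.png')
cv2.imwrite('pics/sw10.png',__import__('numpy').hstack([cv2.resize(a[250:370,280:410],(433,400)),cv2.resize(b[100:380,200:440],(343,400))]))"
```

```text
19.5333 [0.6318 0.0996 0.15  ] [3.1415e+00 1.0000e-04 7.9270e-01] [-0.67  0.06 -0.76] 0.5277674480026926
19.5833 [0.6314 0.0996 0.1494] [-3.141e+00  1.100e-03  7.928e-01] [-0.53  0.76  0.13] 0.5255668126772528
```

View pics/sw10.png

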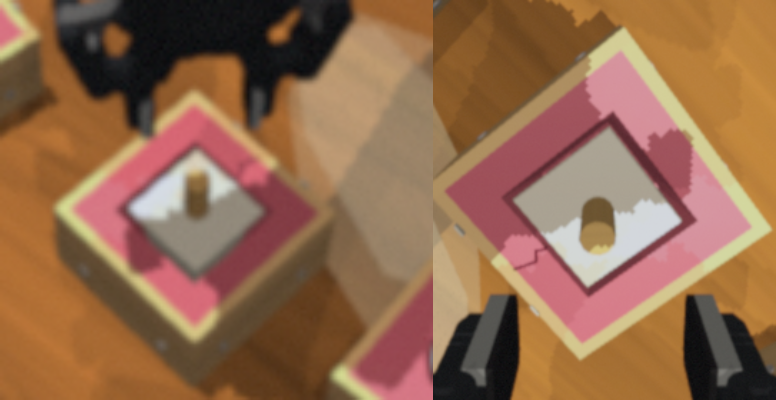

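The square pattern is seated, parallel, with an even gap around (598,205). Now the six-sided one.

>>> play_rows([
  [0,0,0,-20,-16,0,120],
  [0,0,0,-48,-39,0,120],
  [0,0,0,-76,-62,0,120],
  [0,0,0,-104,-84,0,120],
  [0,0,0,-132,-107,0,120],
  [0,0,0,-160,-130,-5,120],
  [0,0,0,-182,-148,-10,120],
  [0,0,0,-192,-156,-10,120],
  [0,0,0,-192,-156,-10,120],
  [0,0,0,-192,-156,-10,120],
  [0,0,0,-192,-156,-10,120],
  [0,0,0,-192,-156,-10,120],
])

```text
clock: 20.58
ee_pos: [0.4414, -0.0552, 0.1402]
ee_rot: [3.141, -0.001, 0.794]
ft_force: [-0.0, 0.0, -0.0]
finger_gap: 0.527
```

```bash
python3 look.py wrist w11
```

```text
20.6333 [ 0.4412 -0.0552  0.1402] [ 3.1413e+00 -9.0000e-04  7.9440e-01] [ 1.02  0.5  -0.24] 0.5305545417955714
```

View pics/w11.png

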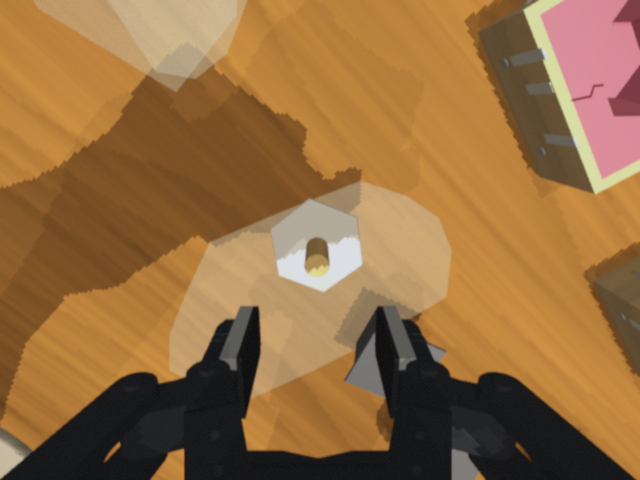

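The six-sided pattern's dowel is at (317,258), centred between the jaws. The grey square casting, about 105 mm away, stays clear of the finger (about 80 mm). I'm lowering and gripping.

>>> play_rows([
  [0,0,0,-1,-1,-20,120],
  [0,0,0,-1,-1,-45,120],
  [0,0,0,-1,-1,-70,120],
  [0,0,0,-1,-1,-84,120],
  [0,0,0,-1,-1,-90,120],
  [0,0,0,-1,-1,-90,120],
  [0,0,0,-1,-1,-90,120],
  [0,0,0,-1,-1,-90,255],
  [0,0,0,-1,-1,-90,255],
  [0,0,0,-1,-1,-90,255],
  [0,0,0,-1,-1,-90,255],
  [0,0,0,-1,-1,-90,255],
  [0,0,0,-1,-1,-90,255],
  [0,0,0,-1,-1,-90,255],
])

```text
clock: 21.8
ee_pos: [0.4394, -0.0573, 0.0512]
ee_rot: [3.14, -0.001, 0.793]
ft_force: [0.2, 1.2, 6.2]
finger_gap: 0.147
```

>>> play_rows([
  [0,0,0,0,0,10,255],
  [0,0,0,0,0,30,255],
  [0,0,0,0,0,60,255],
  [0,0,0,0,0,90,255],
  [0,0,0,0,0,105,255],
  [0,0,0.05,20,-4,110,255],
  [0,0,0.12,50,-11,110,255],
  [0,0,0.2,85,-18,110,255],
  [0,0,0.28,120,-26,110,255],
  [0,0,0.34,155,-33,110,255],
  [0,0,0.38,185,-40,105,255],
  [0,0,0.391,200.5,-43,95,255],
  [0,0,0.391,200.5,-43,80,255],
  [0,0,0.391,200.5,-43,80,255],
  [0,0,0.391,200.5,-43,80,255],
  [0,0,0.391,200.5,-43,80,255],
])

```text
clock: 23.13
ee_pos: [0.6389, -0.1002, 0.131]
ee_rot: [-3.141, 0.0, 1.184]
ft_force: [-0.1, -0.3, -1.6]
finger_gap: 0.139
```

```bash
python3 look.py wrist w12; python3 look.py scene s12; python3 -c "
import cv2;a=cv2.imread('pics/s12.png');b=cv2.imread('pics/w12.png')
cv2.imwrite('pics/sw12.png',__import__('numpy').hstack([cv2.resize(a[195:315,190:320],(433,400)),cv2.resize(b[100:380,200:440],(343,400))]))"
```

```text
23.1833 [ 0.6391 -0.1001  0.1314] [3.1409 0.     1.1839] [-0.52 -0.55 -0.48] 0.14409829228421675
23.2333 [ 0.6393 -0.1002  0.1315] [ 3.1405e+00 -1.0000e-04  1.1840e+00] [-0.11 -0.21 -2.6 ] 0.1483636711193348
```

View pics/sw12.png

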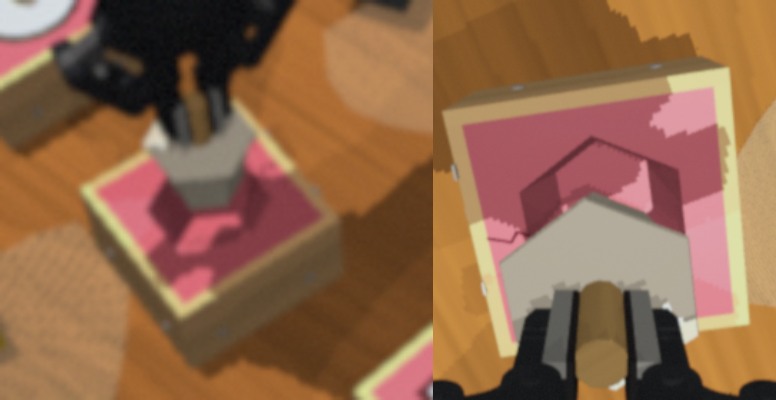

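The hexagon's edges match the cavity's (36.5° against 36.6°, and 22.7° against 20.4°). I'm lowering it.

>>> play_rows([
  [0,0,0,0.5,0,-12,255],
  [0,0,0,0.5,0,-24,255],
  [0,0,0,0.5,0,-36,255],
  [0,0,0,0.5,0,-46,255],
  [0,0,0,0.5,0,-54,255],
  [0,0,0,0.5,0,-60,255],
  [0,0,0,0.5,0,-63,255],
  [0,0,0,0.5,0,-64,255],
  [0,0,0,0.5,0,-64.5,255],
  [0,0,0,0.5,0,-65,255],
  [0,0,0,0.5,0,-65,255],
])

```text
clock: 24.15
ee_pos: [0.6396, -0.1001, 0.0664]
ee_rot: [-3.141, 0.001, 1.184]
ft_force: [-5.1, 0.7, 10.8]
finger_gap: 0.137
```

>>> play_rows([
  [0,0,0,0,0,0,255],
  [0,0,0,0,0,0,120],
  [0,0,0,0,0,0,120],
  [0,0,0,0,0,0,120],
  [0,0,0,0,0,0,120],
  [0,0,0,0,0,15,120],
  [0,0,0,0,0,40,120],
  [0,0,0,0,0,70,120],
  [0,0,0,0,0,85,120],
  [0,0,0,0,0,85,120],
  [0,0,0,0,0,85,120],
])

```text
clock: 25.07
ee_pos: [0.6404, -0.1004, 0.151]
ee_rot: [3.14, -0.0, 1.184]
ft_force: [0.6, 0.5, -0.5]
finger_gap: 0.529
```

```bash
python3 look.py wrist w13; python3 look.py scene s13; python3 -c "
import cv2;a=cv2.imread('pics/s13.png');b=cv2.imread('pics/w13.png')
cv2.imwrite('pics/sw13.png',__import__('numpy').hstack([cv2.resize(a[195:315,190:320],(433,400)),cv2.resize(b[100:380,200:440],(343,400))]))"
```

```text
25.1167 [ 0.6397 -0.1004  0.15  ] [-3.1415e+00  2.0000e-04  1.1837e+00] [-0.19  0.14 -1.32] 0.5297553051811492
25.1667 [ 0.6394 -0.1003  0.1494] [-3.1404e+00  5.0000e-04  1.1838e+00] [-0.1   0.3  -0.34] 0.5312900518040978
```

View pics/sw13.png

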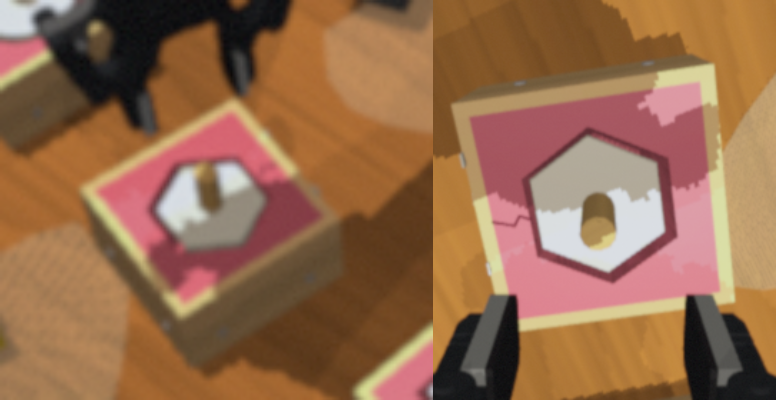

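All four are in. I'm retreating for a last check from the top view.

>>> play_rows([
  [0,0,0,0,0,40,120],
  [0,0,0,0,0,80,120],
  [0,0,0,-120,-400,100,120],
  [0,0,0,-120,-400,100,120],
  [0,0,0,-120,-400,100,120],
  [0,0,0,-120,-400,100,120],
  [0,0,0,-120,-400,100,120],
  [0,0,0,-120,-400,100,120],
  [0,0,0,-120,-400,100,120],
  [0,0,0,-120,-400,100,120],
  [0,0,0,-120,-400,100,120],
  [0,0,0,-120,-400,100,120],
  [0,0,0,-120,-400,100,120],
  [0,0,0,-120,-400,100,120],
  [0,0,0,-120,-400,100,120],
])

```text
clock: 26.42
ee_pos: [0.5197, -0.4996, 0.2486]
ee_rot: [-3.139, -0.001, 1.184]
ft_force: [0.7, 0.4, -0.0]
finger_gap: 0.53
```

```bash
python3 look.py top t14; python3 look.py scene s14; python3 - <<'E'
from h import *; import pickle
d=pickle.load(open("t14.pkl","rb"));s=4000;T=[]
M=dict(large=(.6015,-.2948),small=(.6096,.264),square=(.6321,.0996),six=(.6401,-.1002))
for k,c in M.items():
    im=rectify(d,*c,.055,.06); hs=cv2.cvtColor(im,cv2.COLOR_BGR2HSV).astype(int)
    m=((hs[...,1]<50)&(hs[...,2]>150)).astype(np.uint8)*255
    m=cv2.morphologyEx(m,cv2.MORPH_OPEN,np.ones((5,5)))
    cs,_=cv2.findContours(m,cv2.RETR_EXTERNAL,cv2.CHAIN_APPROX_NONE); ct=cv2.convexHull(max(cs,key=cv2.contourArea))
    (a,b),sz,_=cv2.minAreaRect(ct)
    print(k,"offset mm",np.round([(a/s-.055)*1e3,(.055-b/s)*1e3],1),"size",np.round(np.array(sz)/s*1e3,1))
    cv2.drawContours(im,[ct],0,(255,0,0),1);T.append(cv2.resize(im,(200,200)))
a=cv2.imread("pics/t14.png"); b=pickle.load(open("top0.pkl","rb"))["image"][:,:,::-1]
diff=cv2.absdiff(a,np.ascontiguousarray(b)).max(2)
print("diff grey sq",diff[285:322,375:412].mean(),"grey large",diff[300:337,423:462].mean())
sc=cv2.imread("pics/s14.png")[100:420,100:520]
cv2.imwrite("pics/fin.png",np.vstack([np.hstack(T),np.hstack([cv2.resize(a[80:400,130:500],(400,346)),cv2.resize(sc,(400,346))])]))
E
```

```text
26.4667 [ 0.5204 -0.4986  0.249 ] [-3.1400e+00 -1.6000e-03  1.1853e+00] [0.85 1.24 1.01] 0.5320050802647809
26.5167 [ 0.5208 -0.4982  0.2494] [-3.1404e+00 -1.4000e-03  1.1862e+00] [ 0.95  0.1  -0.02] 0.5266209008275915
large offset mm [-1.4 -0.3] size [66.5 66.2]
small offset mm [-0.8 -1.1] size [44.8 44. ]
square offset mm [-1.6  0.1] size [53.5 52.8]
six offset mm [-0.9  1.4] size [61.5 54.4]
diff grey sq 4.896274653031409 grey large 32.13721413721414
```

View pics/fin.png

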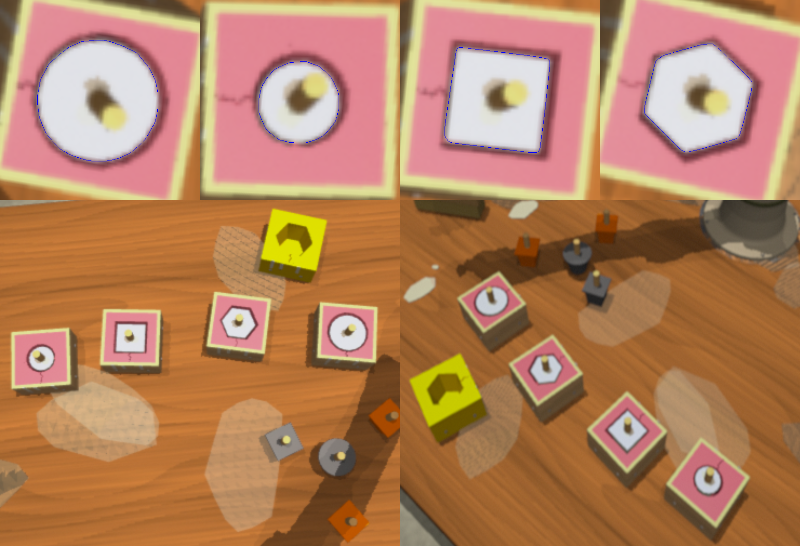

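```bash
python3 -c "
from cell import *
print(close_job(), read_state()['clock'])"
```

```text
the job is handed in; nothing more can be done
the job is handed in; nothing more can be done
```

All four white patterns are back in their own pink moulds, dowel up and fully down. I lowered each one until it touched the cavity floor before letting go. I placed them in the order large round, small round, square, six-sided, and handed the job in at about 26.5 s.

- **Depth:** each pattern touched bottom with the gripper about 15 mm higher than at pick-up, which is what a flush top needs. I did not measure flushness directly, but the pictures show the tops level with the faces.
- **Fit:** the last top view shows every pattern within about 1.7 mm of its mould's centre, inside the 4 mm clearance. The square and six-sided ones are parallel to their cavities.
- **Forces:** the largest wrist force in the readings at the end of each move was about 12 N. That was on the six-sided pattern as it seated.
- **Left alone:** I did not go near the grey castings, the orange feet or the yellow mould. An image comparison showed little change at the grey square casting. It did flag a change at the large grey one; the arm's shadow falls across it in the last picture. By eye it stands where it did, but that comparison does not prove it.

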